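Reset the tripped breakers on the bench power box in order

ROBOT

A 7-joint arm with a two-finger parallel gripper is mounted at the origin on the work surface. World frame = base frame: x ahead of the robot, y to its left, z up, the work surface at z = 0. Lengths are in mm, angles in rad, forces in N, time in s.
With the tool pointing down it reaches from about 400 to 850 mm from the base axis. Payload 10.4 kg.
Tool frame: the origin (TCP) lies midway between the tips of the shut fingers; the grasp point (between the pads) lies 19 mm behind it; z points along the fingers, y is the direction in which the jaws open and shut (so a half turn about z gives the same grasp; the last joint's range is limited). The gripper opens to 87 mm and grips with 3 to 60 N. Pads are 19 mm wide; open, the fingers measure 117 mm over their backs; the gripper's body (75 mm by 190 mm) begins 51 mm behind the grasp point.
Start: joints at [-1.16, 0.332, -0.065, 1.46, 0.022, 1.35, -0.088], TCP at [262.692, 567.138, 222.576] pointing down, gripper open.
Joint ranges: [-2.6, 2.6], [-0.5, 2.12], [-1.47, 1.34], [0.16, 2.42], [-1.27, 4.41], [0.06, 2.06], [-2.6, 2.6]. Speed limits (rad/s): [2.22, 2.22, 2.79, 2.79, 3.14, 3.14, 3.14].

INTERFACE

Orientations are given as a 3x3 rotation matrix whose columns are the frame's x, y, z axes.
In Python, from workcell import r gives the robot as it stands.
- The arm moves only by the tool arm_command, never from a script. Its argument "moves" is a list of rows, each a list of 3 entries, a list of its own where there are three numbers: the shift along the tool's x, y, z in mm, then the turn, a rotation vector about the tool's x, y, z in degrees, then the opening in per cent of the stroke, from 0 (shut) to 100 (fully open). A call has 1 to 20 rows; each row is the pose to reach, as a shift and turn from the pose commanded when the call began, along the tool's axes at that moment; what a row does not reach only later rows make up. A row lasts 1/10 s, in which the tool goes at most 50 mm and 8.59 degrees, less where a joint would pass 70% of its speed; a pose out of reach is approached as far as the arm can. A call with a gripper value outside its range is refused whole. The fingers move at their own pace and stop on an object; "force" is the grip in N (left out, the last holds). Time passes only in rows, so rows that repeat a pose let the fingers close. It gives the time, the measured TCP pose, the force and the opening at its end, in the units of the state.
- r.state(): the state, without advancing time (a new reading comes with each control period).
- r.get_image(name): name is "scene" or "top"; returns a dict with "img" (480x640x3 uint8, blue, green, red), "z_map" (480x640 float32, mm along the optical axis (not along the pixel's ray), 0 where there is no reading), "fov_y" (degrees; the focal length in pixels is half the picture's height over the tangent of half this angle, whatever the lens; pixels are square), "cx", "cy" (the principal point, pixels), "k1" (the pictures are not rectified: a ray, as slopes to the right and down, at radius r is drawn at 1 + k1 r^2 times it, then the intrinsics apply), "cam_to_world" (4x4, takes a point from camera to world coordinates). Camera axes: x right, y down, z forward; pixel columns grow to the right and rows downward; lengths in mm; the calibration is good to about 2 mm. A picture is of the moment at which its call begins.
- r.finish_job(): hands the job in, once; it reports no verdict.
Trained networks look in the newest picture that a camera, given by its name, has taken for a name from the list of things; names that differ only in an ending like _2 or _b are one class to them, and where a whole thing is asked for, a point or a joint stands for the part that bears it (a point fixed in the world has none). Each returns a list of dicts, best first, with "conf" (0 to 1); they miss things now and then, are a little off and sometimes report something else, mostly with a low value. They report only what shows in the picture. A call takes as long as a camera call. They do not tell look-alikes from the thing itself.
- r.masks_of(camera, name): "pixels" (480x640 bool, what is visible of it) and "extent" ([left, top, right, bottom] in pixels, round what is visible of it).
- r.landmark_of(camera, name): "point" ([column, row] in pixels: a listed point, or the origin of a listed thing).
The state is a dict: "t": time; "joint_pos": joint angles; "qvel": joint speeds; "joint_efforts": joint torques, N m; "tcp_pos": TCP position; "orientation": TCP orientation; "force": force on the tool from outside, world axes, zero at the start; "moment": the same for the moment, N m; "grip_width": finger opening in mm.
Only numpy, scipy, OpenCV 4.12 (cv2) and the standard library are available. Lean on these libraries where they do the work, as an engineer would, in place of code of your own. Each camera call takes 0.05 s, during which the arm holds its last target.

TASK

Three breakers have tripped on the bench power box: with the fingertips, lightly press their popped-up buttons down until they are in, first the green one, then the yellow one, then the red one. Leave the white button standing out, leave the other things on the bench where they are, and pick nothing up.

Things in the scene. Friction and masses are not known exactly. Their poses are not given: they have to be found in the camera images.
- power_box: low grey sheet-metal bench power box with a dark top plate, 190 x 190 mm and 55 mm high, fixed to the bench; origin at the centre of its underside, z up. On its top four round push buttons (green, yellow, red, white) stand at the corners of a 90 mm square, each in its own black round collar 46 mm wide and 12 mm high on a soft rubber mount; which colour stands at which corner varies
- green_top (a point): centre of the top face of the green breaker button, an upright round button 30 mm in diameter, its top 85 to 87 mm above the bench at the start; the point goes down with the button; z up
- green_button (a joint): how far the green button is pushed down into its collar, m: 0 = fully popped out (starts at 0 to 0.002), 0.012 = fully in its collar, its top then still 8 mm above the collar. It slides in at about 3 N, stays where it is left (no spring), and once fully in only the soft mount gives: collar and button sink together, 1 mm at 3 N, 3 mm at 6 N, at most 10 mm at 16 N, and come back up when let go
- yellow_top (a point): centre of the top face of the yellow breaker button, an upright round button 30 mm in diameter, its top 85 to 87 mm above the bench at the start; the point goes down with the button; z up
- yellow_button (a joint): how far the yellow button is pushed down into its collar, m: 0 = fully popped out (starts at 0 to 0.002), 0.012 = fully in its collar, its top then still 8 mm above the collar. It slides in at about 3 N, stays where it is left (no spring), and once fully in only the soft mount gives: collar and button sink together, 1 mm at 3 N, 3 mm at 6 N, at most 10 mm at 16 N, and come back up when let go
- red_top (a point): centre of the top face of the red breaker button, an upright round button 30 mm in diameter, its top 85 to 87 mm above the bench at the start; the point goes down with the button; z up
- red_button (a joint): how far the red button is pushed down into its collar, m: 0 = fully popped out (starts at 0 to 0.002), 0.012 = fully in its collar, its top then still 8 mm above the collar. It slides in at about 3 N, stays where it is left (no spring), and once fully in only the soft mount gives: collar and button sink together, 1 mm at 3 N, 3 mm at 6 N, at most 10 mm at 16 N, and come back up when let go
- white_top (a point): centre of the top face of the white breaker button, an upright round button 30 mm in diameter, its top 85 to 87 mm above the bench at the start; the point goes down with the button; z up
- white_button (a joint): how far the white button is pushed down into its collar, m: 0 = fully popped out (starts at 0 to 0.002), 0.012 = fully in its collar, its top then still 8 mm above the collar. It slides in at about 3 N, stays where it is left (no spring), and once fully in only the soft mount gives: collar and button sink together, 1 mm at 3 N, 3 mm at 6 N, at most 10 mm at 16 N, and come back up when let go
- tumbler: loose steel drinking tumbler with a black lid, 76 mm wide, 112 mm tall; origin at the centre of its underside
- pen_jar: loose glass jar with pens, 72 mm wide, 120 mm tall with the pens; origin at the centre of its underside
- calculator: loose grey desk calculator lying flat, 75 x 130 x 12 mm (its x, y, z); origin at the centre of its underside
- tape_roll: loose yellow roll of tape lying flat, 90 mm wide, 25 mm high; origin at the centre of its underside
Mind the look-alikes: they are no part of the job. There is more than one size of the tape_roll; the one meant has the size given above. Several things have the shape of the calculator; the one meant has the colours described above.

How it is judged (in metres and radians):
On the way, in this order (a step that is already met when the one before it is completed fails the run):
1. first the green button is pushed in, with yellow and red still out (value of joint green_button above 0.008 m and value of joint each of yellow_button, red_button, white_button below 0.004 m), for 0.1 s.
2. then yellow, with red still out (value of joint each of green_button, yellow_button above 0.008 m and value of joint each of red_button, white_button below 0.004 m), for 0.1 s.
3. then red (value of joint each of green_button, yellow_button, red_button above 0.008 m and value of joint white_button below 0.004 m), for 0.1 s.
At the end, for the whole second after the job is handed in: green, yellow and red buttons at least 8 mm of their 12 mm down, the white one no more than 4 mm down, the tumbler, pen jar, calculator and tape roll at rest within 15 mm of where they stood (all of step 3 and distance of each of tumbler, pen_jar, calculator, tape_roll from where it was at the start of the episode below 0.015 m and linear speed of each of tumbler, pen_jar, calculator, tape_roll below 0.02 m/s); the robot touches nothing.
It fails at once if the white button is pushed (value of joint white_button above 0.004 m).
It fails at once if a button is hit or pressed hard (over 25 N) (contact force between any of green_button, yellow_button, red_button, white_button and anything else above 25 N).
It fails at once if a bystander is shifted by more than 15 mm, lifted or tipped (distance of any of tumbler, pen_jar, calculator, tape_roll from where it was at the start of the episode above 0.015 m or angle between any of tumbler, pen_jar, calculator, tape_roll's own z axis and vertical above 0.25 rad).
It also fails if it takes over 48 s, if anything falls off the work surface, if the arm or the gripper's body presses on something with over 40 N, if the wrist force passes 120 N, or if a joint passes its speed limit or range.

## Working session

There is one attempt and no reset: what is moved stays moved. The work goes in short steps, Python scripts to look and compute and a tool call to move; the robot and the scene stay as the last step left them, time stands still between calls to the robot, and variables do not carry over. Pictures are saved under pics/ and viewed, and the job is handed in when it is done.

Besides the shell and the picture viewer there is one more tool, called after "Call:" as name(argument=value, ...) on one line, values as JSON. arm_command: Moves the arm, as the interface text tells. Its arguments: {"type":"object","properties":{"moves":{"type":"array","items":{"type":"array"}},"force":{"type":"number"}},"required":["moves"]}

```bash
mkdir -p pics; ls
python3 - <<'E'
from workcell import r
import cv2,numpy as np
s=r.state(); print({k:np.round(v,3).tolist() for k,v in s.items()})
for c in("top","scene"):
    d=r.get_image(c); cv2.imwrite(f"pics/{c}0.png",d["img"]); print(c,d["fov_y"],d["cx"],d["cy"],d["k1"],np.round(d["cam_to_world"],3).tolist())
    np.savez(f"{c}0.npz",**d)
    for n in("green_top","yellow_top","red_top","white_top"):
        print(n,[(np.round(q["point"],1).tolist(),round(q["conf"],2)) for q in r.landmark_of(c,n)])
E
```

```text
pics
{'t': 0.0, 'joint_pos': [-1.16, 0.333, -0.065, 1.461, 0.022, 1.35, -0.089], 'qvel': [0.0, 0.002, -0.0, -0.001, 0.001, -0.0, 0.001], 'joint_efforts': [-0.0, -62.326, 0.025, -38.99, -0.061, 0.04, 0.0], 'tcp_pos': [262.544, 566.755, 221.754], 'orientation': [[-0.907, 0.42, -0.001], [0.42, 0.907, -0.001], [-0.0, -0.001, -1.0]], 'force': [0.263, 0.663, -0.388], 'moment': [-0.026, -0.003, -0.025], 'grip_width': 86.889}
top 57.45351171966804 316.1022753467768 234.05433524824852 -0.10676345052881236 [[-0.025, -0.988, 0.154, 465.839], [-1.0, 0.021, -0.023, 30.21], [0.019, -0.155, -0.988, 1100.331], [0.0, 0.0, 0.0, 1.0]]
green_top [([374.6, 250.6], 0.52)]
yellow_top [([344.3, 229.6], 0.47)]
red_top [([351.1, 280.7], 0.66), ([342.4, 228.9], 0.51)]
white_top [([325.7, 260.4], 0.64)]
scene 54.329696829681296 325.8303536189565 235.75047507092393 0.01322285794511681 [[-0.428, 0.752, -0.501, 1086.45], [0.904, 0.351, -0.245, 265.965], [-0.008, -0.557, -0.83, 851.34], [0.0, 0.0, 0.0, 1.0]]
green_top [([257.3, 194.2], 0.48), ([301.7, 176.9], 0.4)]
yellow_top [([278.7, 226.2], 0.74)]
red_top [([298.5, 177.4], 0.64)]
white_top [([313.9, 204.2], 0.65)]
```

View pics/top0.png

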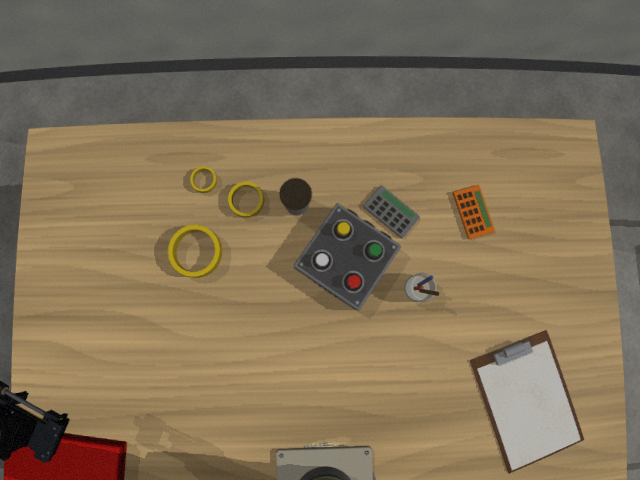

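View pics/scene0.png

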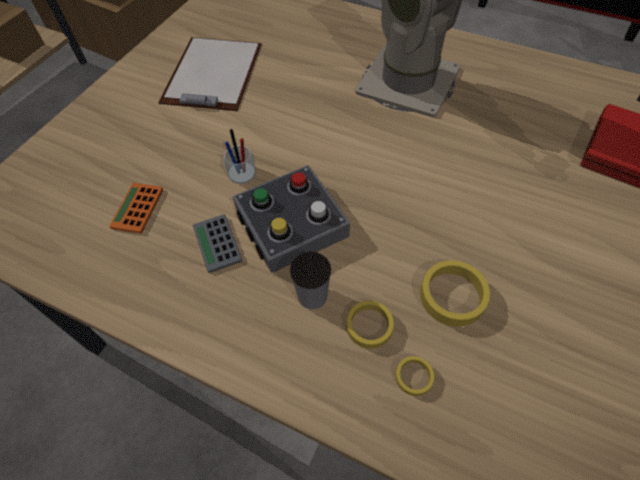

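```bash
cat > h.py <<'E'
import numpy as np,cv2
def K(d):
    f=240/np.tan(np.radians(d["fov_y"]/2)); return f
def deproj(d,pts,z=None,plane=None):
    f=K(d); pts=np.atleast_2d(np.array(pts,float)); 
    Km=np.array([[f,0,float(d["cx"])],[0,f,float(d["cy"])],[0,0,1]])
    n=cv2.undistortPoints(pts.reshape(-1,1,2),Km,np.array([float(d["k1"]),0,0,0])).reshape(-1,2)
    T=d["cam_to_world"]; ray=np.c_[n,np.ones(len(n))]
    if plane is not None:
        w=ray@T[:3,:3].T; z=(plane-T[2,3])/w[:,2]
    return (ray*np.reshape(z,(-1,1)))@T[:3,:3].T+T[:3,3]
E
python3 - <<'E'
from h import *
P={"top":dict(g=(374.6,250.6),y=(344.3,229.6),r=(351.1,280.7),w=(325.7,260.4)),"scene":dict(g=(257.3,194.2),y=(278.7,226.2),r=(298.5,177.4),w=(313.9,204.2))}
for c in P:
    d=dict(np.load(c+"0.npz"))
    big=cv2.resize(d["img"][170:330,230:450] if c=="top" else d["img"][120:300,200:420],None,fx=3.5,fy=3.3,interpolation=cv2.INTER_CUBIC); cv2.imwrite(f"pics/{c}0z.png",big[:600,:800])
    for k,p in P[c].items():
        u,v=map(round,p); z=np.median(d["z_map"][v-3:v+4,u-3:u+4])
        print(c,k,deproj(d,p,plane=86).round(1),deproj(d,p,z=z).round(1))
E
```

```text
top g [[ 582.  -129.2   86. ]] [[ 582.  -129.1   86.2]]
top y [[633.3 -59.7  86. ]] [[633.2 -59.7  86.6]]
top r [[513.2 -71.4  86. ]] [[513.1 -71.4  86.5]]
top w [[561.7 -13.9  86. ]] [[561.8 -14.   84.5]]
scene g [[ 590.6 -135.    86. ]] [[ 590.5 -135.1   85.8]]
scene y [[643.7 -55.   86. ]] [[644.4 -54.5  87.1]]
scene r [[512.8 -77.8  86. ]] [[512.5 -77.9  85.6]]
scene w [[564.1 -15.6  86. ]] [[563.6 -15.9  85.1]]
```

The top view shows the box around (347,257), with yellow at (344,229), green at (375,250), red at (353,282) and white at (321,260). The tumbler is at (296,195), the pen jar at (420,288) and the grey calculator at (390,211). The landmarks are noisy, so I'll refine the positions from the depth map.

Run:
```python
from h import *
import itertools
L=[("g",(585,-132)),("y",(638,-57)),("r",(513,-75)),("w",(564,-14))]
for c in("top","scene"):
    d=dict(np.load(c+"0.npz"))
    vv,uu=np.mgrid[:480,:640]; pts=np.c_[uu.ravel(),vv.ravel()]
    W=deproj(d,pts,z=d["z_map"].ravel()); ok=d["z_map"].ravel()>0
    C={}
    for k,p in L:
        m=ok&(np.hypot(W[:,0]-p[0],W[:,1]-p[1])<32)&(W[:,2]>80)&(W[:,2]<95)
        q=W[m]; q0=np.median(q,axis=0)
        # centre by min enclosing on inliers
        (cx,cy),rad=cv2.minEnclosingCircle(q[:,:2].astype(np.float32))
        C[k]=q[:,:2].mean(0)
        print(c,k,m.sum(),"mean",q.mean(0).round(1),"circ",round(cx,1),round(cy,1),round(rad,1),"z",np.percentile(q[:,2],[5,50,95]).round(1))
    for a,b in itertools.combinations(C,2): print(a,b,np.linalg.norm(C[a]-C[b]).round(1),end="; ")
    print()
    A=np.array([C[k] for k in "gywr"]) # cyclic order g,y,w,r
    ctr=A.mean(0); z=(A-ctr)@[1,1j]; e=z/np.array([1,1j,-1,-1j]); th=np.angle(e.mean())
    f=45*2**.5*np.exp(1j*th)*np.array([1,1j,-1,-1j]); F=np.c_[f.real,f.imag]+ctr
    print("fit",F.round(1).tolist(),"centre",ctr.round(1),"diag ang",np.degrees(th).round(1))
    # tall stuff nearby heights
    m=ok&(W[:,2]>95)&(np.hypot(W[:,0]-573,W[:,1]+70)<200)
    n,lab=cv2.connectedComponents(m.reshape(480,640).astype(np.uint8))
    for i in range(1,n):
        q=W[(lab==i).ravel()]
        if len(q)>8: print("tall",q.mean(0).round(),q.min(0).round(),q.max(0).round())
```

```text
top g 113 mean [ 584.  -129.7   85.8] circ 583.5 -129.7 14.6 z [82.7 86.1 88.5]
top y 122 mean [636.4 -58.2  86.8] circ 636.8 -58.3 14.9 z [84.1 86.8 89.5]
top r 125 mean [513.5 -78.2  86.2] circ 513.3 -79.0 14.8 z [82.7 86.  89.7]
top w 125 mean [563.7  -5.7  85.1] circ 564.0 -5.8 14.8 z [82.4 85.2 87.9]
g y 88.7; g r 87.3; g w 125.6; y r 124.5; y w 89.6; r w 88.2; 
fit [[584.7, -130.8], [637.2, -57.7], [564.1, -5.2], [511.6, -78.2]] centre [574.4 -68. ] diag ang -80.7
tall [707.  46. 112.] [678.  17.  96.] [746.  84. 118.]
tall [ 514. -249.  114.] [ 509. -255.   99.] [ 519. -246.  123.]
tall [ 493. -225.  116.] [ 489. -230.   96.] [ 496. -222.  127.]
scene g 139 mean [ 587.2 -130.9   85.7] circ 586.7 -132.6 15.9 z [82.1 85.9 88. ]
scene y 160 mean [639.8 -58.1  86.6] circ 638.8 -58.5 15.1 z [82.4 86.8 89.3]
scene r 129 mean [514.7 -79.   85.6] circ 513.1 -81.2 16.3 z [81.9 85.6 88.3]
scene w 144 mean [566.5  -6.1  85. ] circ 564.9 -6.7 16.0 z [81.9 85.3 87.5]
g y 89.9; g r 89.1; g w 126.5; y r 126.8; y w 89.9; r w 89.4; 
fit [[587.5, -131.3], [639.8, -58.1], [566.6, -5.7], [514.3, -79.0]] centre [577.  -68.5] diag ang -80.5
tall [ 495. -227.  110.] [ 490. -232.   95.] [ 498. -222.  124.]
tall [ 516. -250.  112.] [ 510. -254.   97.] [ 521. -246.  125.]
tall [709.  45. 112.] [679.  15. 106.] [747.  84. 116.]
```

View pics/top0z.png

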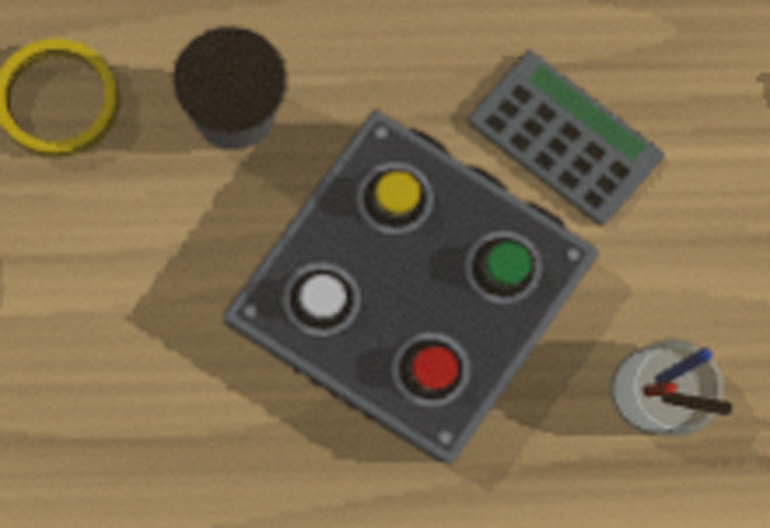

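Buttons from the averaged fits: green (586,-131), yellow (638,-58), red (513,-79), white (565,-5), tops at about 86. First I'll travel high to above green and shut the fingers.

Call:
arm_command(moves=[[[-20, -17, 0], [0, 0, 0], 0], [[-50, -42, 0], [0, 0, 0], 0], [[-85, -72, 0], [0, 0, 0], 0], [[-123, -104, 0], [0, 0, 0], 0], [[-160, -136, 0], [0, 0, 0], 0], [[-198, -168, 0], [0, 0, 0], 0], [[-236, -200, 0], [0, 0, 0], 0], [[-274, -232, 0], [0, 0, 0], 0], [[-312, -264, 0], [0, 0, 0], 0], [[-350, -296, 0], [0, 0, 0], 0], [[-388, -328, 0], [0, 0, 0], 0], [[-426, -360, 0], [0, 0, 0], 0], [[-464, -392, 0], [0, 0, 0], 0], [[-500, -424, 0], [0, 0, 0], 0], [[-535, -454, 0], [0, 0, 0], 0], [[-560, -476, 0], [0, 0, 0], 0], [[-578, -490, 0], [0, 0, 0], 0], [[-586, -497, 0], [0, 0, 0], 0], [[-586, -497, 0], [0, 0, 0], 0], [[-586, -497, 0], [0, 0, 0], 0]], force=10)

```text
t: 2.5
tcp_pos: [585.4, -128.8, 222.4]
orientation: [[-0.908, 0.419, -0.0], [0.419, 0.908, 0.001], [0.001, 0.001, -1.0]]
force: [-0.9, -0.0, -1.4]
grip_width: 0.5
```

Run:
```python
from workcell import r
import cv2,numpy as np
d=r.get_image("scene");cv2.imwrite("pics/scene1.png",d["img"])
s=r.state(); print({k:np.round(v,3).tolist() for k,v in s.items() if k!='joint_efforts'})
```

```text
{'t': 2.55, 'joint_pos': [-0.298, 0.295, 0.542, 1.559, -0.156, 1.331, 1.401], 'qvel': [-0.005, -0.005, -0.0, 0.001, -0.001, 0.0, 0.004], 'tcp_pos': [585.371, -128.431, 222.5], 'orientation': [[-0.908, 0.419, -0.0], [0.419, 0.908, 0.001], [0.001, 0.001, -1.0]], 'force': [0.363, -0.087, 0.04], 'moment': [-0.011, 0.03, -0.021], 'grip_width': 0.695}
```

View pics/scene1.png

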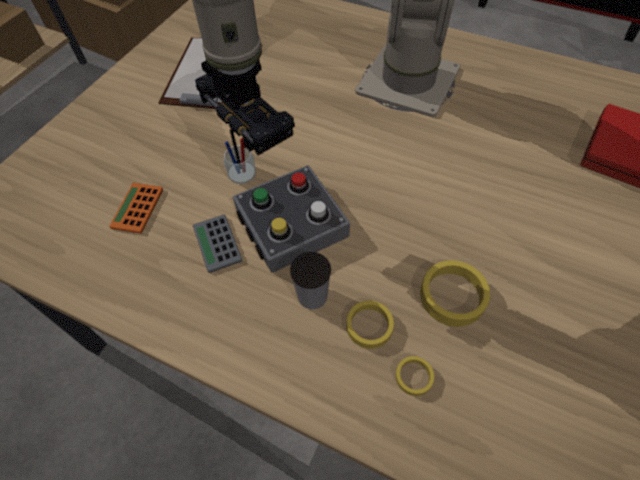

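The scene view shows the gripper above the box at about (250,125) with nothing disturbed. Next, down to about 98 mm over green.

Call:
arm_command(moves=[[[0, -1, 15], [0, 0, 0], 0], [[-1, -2, 40], [0, 0, 0], 0], [[-1, -2, 70], [0, 0, 0], 0], [[-1, -2, 95], [0, 0, 0], 0], [[-1, -2, 112], [0, 0, 0], 0], [[-1, -2, 121], [0, 0, 0], 0], [[-1, -2, 124], [0, 0, 0], 0], [[-1, -2, 124], [0, 0, 0], 0], [[-1, -2, 124], [0, 0, 0], 0]])

```text
t: 3.45
tcp_pos: [586.1, -132.3, 99.4]
orientation: [[-0.907, 0.42, 0.001], [0.42, 0.907, 0.0], [-0.001, 0.001, -1.0]]
force: [0.5, -0.1, 0.3]
grip_width: 0.7
```

Run:
```python
from workcell import r
import cv2,numpy as np
for c in("scene","top"):
    d=r.get_image(c); i=d["img"]; i=i[60:300,180:420] if c=="scene" else i[170:330,250:450]
    i=cv2.resize(i,None,fx=2.4 if c=="scene" else 3,fy=2.4 if c=="scene" else 3,interpolation=2);cv2.imwrite(f"pics/{c}2.png",i)
s=r.state(); print({k:np.round(v,3).tolist() for k,v in s.items() if k!='joint_efforts'})
```

```text
{'t': 3.55, 'joint_pos': [-0.266, 0.404, 0.514, 1.698, -0.22, 1.095, 1.452], 'qvel': [-0.001, 0.001, -0.001, 0.002, 0.001, -0.0, 0.002], 'tcp_pos': [586.113, -132.417, 99.415], 'orientation': [[-0.907, 0.42, 0.002], [0.42, 0.907, 0.0], [-0.001, 0.001, -1.0]], 'force': [-0.184, -0.666, 0.59], 'moment': [-0.017, 0.018, 0.011], 'grip_width': 0.535}
```

View pics/scene2.png

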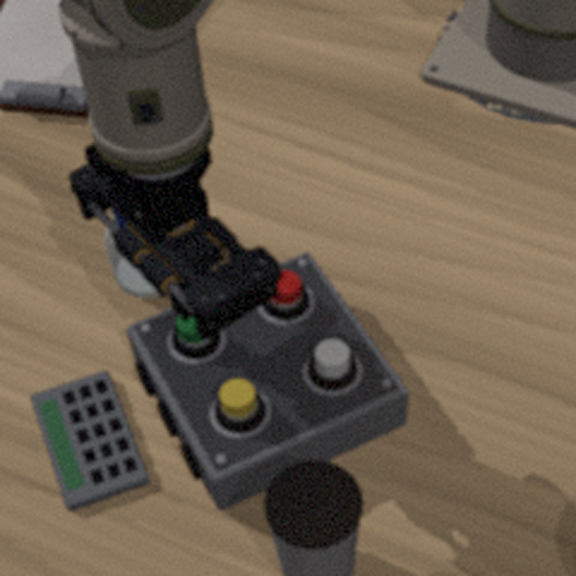

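View pics/top2.png

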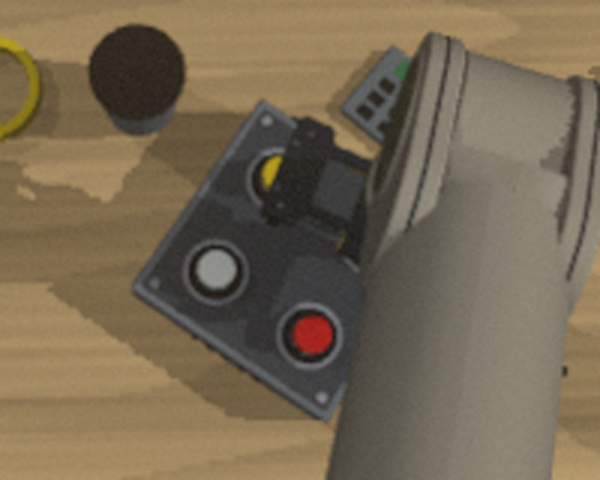

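Both views show the shut fingers just above green (about (190,320) in the scene crop), clear of its neighbours. Now a slow descent, watching the force.

Call:
arm_command(moves=[[[0, 0, 3], [0, 0, 0], 0], [[0, 0, 6], [0, 0, 0], 0], [[0, 0, 8], [0, 0, 0], 0], [[0, 0, 10], [0, 0, 0], 0], [[0, 0, 11], [0, 0, 0], 0], [[0, 0, 12], [0, 0, 0], 0], [[0, 0, 13], [0, 0, 0], 0], [[0, 0, 14], [0, 0, 0], 0], [[0, 0, 15], [0, 0, 0], 0], [[0, 0, 16], [0, 0, 0], 0], [[0, 0, 17], [0, 0, 0], 0], [[0, 0, 18], [0, 0, 0], 0], [[0, 0, 18], [0, 0, 0], 0]])

```text
t: 4.85
tcp_pos: [585.6, -132.4, 80.4]
orientation: [[-0.907, 0.42, 0.0], [0.42, 0.907, -0.0], [-0.0, 0.0, -1.0]]
force: [-0.6, 0.5, 2.5]
grip_width: 0.3
```

Contact, at about 3 N as it slides. I'll continue down.

Call:
arm_command(moves=[[[0, 0, 1], [0, 0, 0], 0], [[0, 0, 2], [0, 0, 0], 0], [[0, 0, 3], [0, 0, 0], 0], [[0, 0, 4], [0, 0, 0], 0], [[0, 0, 5], [0, 0, 0], 0], [[0, 0, 6], [0, 0, 0], 0], [[0, 0, 7], [0, 0, 0], 0], [[0, 0, 7], [0, 0, 0], 0]])

```text
t: 5.65
tcp_pos: [585.6, -132.3, 73.5]
orientation: [[-0.907, 0.42, 0.0], [0.42, 0.907, 0.0], [-0.0, 0.0, -1.0]]
force: [-0.6, 0.0, 2.8]
grip_width: 0.2
```

Call:
arm_command(moves=[[[0, 0, 1], [0, 0, 0], 0], [[0, 0, 2], [0, 0, 0], 0], [[0, 0, 2], [0, 0, 0], 0]])

```text
t: 5.95
tcp_pos: [585.7, -132.4, 71.7]
orientation: [[-0.907, 0.42, 0.0], [0.42, 0.907, 0.0], [-0.0, 0.0, -1.0]]
force: [-2.1, -0.7, 6.4]
grip_width: 1.1
```

6.4 N means green has bottomed out. Lift and move over to yellow.

Call:
arm_command(moves=[[[0, 0, -5], [0, 0, 0], 0], [[0, 0, -15], [0, 0, 0], 0], [[0, 0, -28], [0, 0, 0], 0], [[0, 0, -36], [0, 0, 0], 0], [[-3, 15, -38], [0, 0, 0], 0], [[-7, 38, -38], [0, 0, 0], 0], [[-12, 63, -38], [0, 0, 0], 0], [[-15, 82, -38], [0, 0, 0], 0], [[-16, 89, -36], [0, 0, 0], 0], [[-16, 89, -30], [0, 0, 0], 0], [[-16, 89, -28], [0, 0, 0], 0], [[-16, 89, -28], [0, 0, 0], 0]])

```text
t: 7.15
tcp_pos: [636.6, -59.8, 98.9]
orientation: [[-0.907, 0.422, -0.001], [0.422, 0.907, -0.0], [0.001, -0.001, -1.0]]
force: [-1.0, -0.5, -0.1]
grip_width: 0.4
```

Run:
```python
from workcell import r
import cv2,numpy as np
from h import *
d=r.get_image("scene"); i=d["img"]; i=i[60:300,180:420]
i=cv2.resize(i,None,fx=2.4,fy=2.4,interpolation=2);cv2.imwrite(f"pics/scene3.png",i)
s=r.state(); print(s["tcp_pos"],s["force"])
d=r.get_image("top");cv2.imwrite(f"pics/top3.png",cv2.resize(d["img"][170:330,250:450],None,fx=3,fy=3))
```

```text
[636.86829432 -59.66453062  99.29889545] [-0.06290367 -0.06161885  0.64251778]
```

View pics/scene3.png

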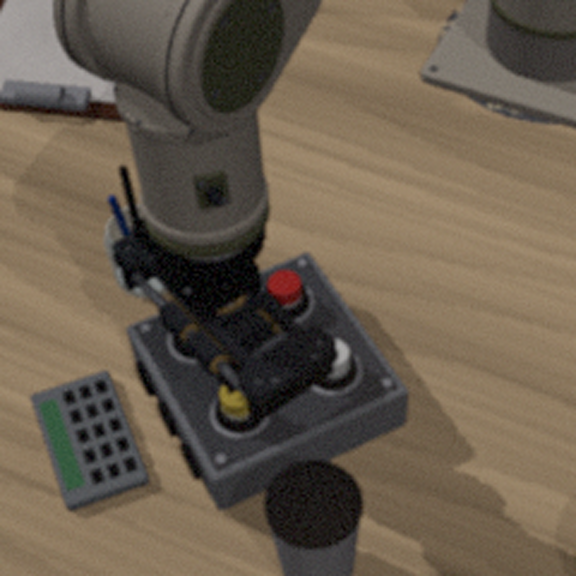

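The scene crop shows the fingers over yellow (235,400); green is hidden. Pressing yellow the same way.

Call:
arm_command(moves=[[[0, 2, 3], [0, 0, 0], 0], [[0, 2, 6], [0, 0, 0], 0], [[0, 2, 8], [0, 0, 0], 0], [[0, 2, 10], [0, 0, 0], 0], [[0, 2, 11], [0, 0, 0], 0], [[0, 2, 12], [0, 0, 0], 0], [[0, 2, 13], [0, 0, 0], 0], [[0, 2, 14], [0, 0, 0], 0], [[0, 2, 15], [0, 0, 0], 0], [[0, 2, 16], [0, 0, 0], 0], [[0, 2, 17], [0, 0, 0], 0], [[0, 2, 18], [0, 0, 0], 0], [[0, 2, 19], [0, 0, 0], 0], [[0, 2, 20], [0, 0, 0], 0], [[0, 2, 21], [0, 0, 0], 0], [[0, 2, 22], [0, 0, 0], 0], [[0, 2, 23], [0, 0, 0], 0], [[0, 2, 24], [0, 0, 0], 0], [[0, 2, 24], [0, 0, 0], 0]])

```text
t: 9.15
tcp_pos: [638.4, -56.6, 75.4]
orientation: [[-0.907, 0.42, 0.0], [0.42, 0.907, 0.0], [-0.0, 0.0, -1.0]]
force: [-0.3, -0.2, 3.3]
grip_width: 0.3
```

Call:
arm_command(moves=[[[0, 0, 1], [0, 0, 0], 0], [[0, 0, 2], [0, 0, 0], 0], [[0, 0, 3], [0, 0, 0], 0], [[0, 0, 3], [0, 0, 0], 0]])

```text
t: 9.55
tcp_pos: [638.4, -56.5, 72.6]
orientation: [[-0.907, 0.42, 0.0], [0.42, 0.907, 0.0], [-0.0, 0.0, -1.0]]
force: [-2.6, 0.0, 5.6]
grip_width: 0.6
```

5.6 N, so yellow is in. Lift and cross to red.

Call:
arm_command(moves=[[[0, 0, -5], [0, 0, 0], 0], [[0, 0, -15], [0, 0, 0], 0], [[0, 0, -30], [0, 0, 0], 0], [[0, 0, -45], [0, 0, 0], 0], [[10, -7, -50], [0, 0, 0], 0], [[30, -21, -50], [0, 0, 0], 0], [[55, -39, -50], [0, 0, 0], 0], [[80, -56, -50], [0, 0, 0], 0], [[96, -67, -45], [0, 0, 0], 0], [[104, -73, -35], [0, 0, 0], 0], [[104, -73, -28], [0, 0, 0], 0], [[104, -73, -27], [0, 0, 0], 0], [[104, -73, -27], [0, 0, 0], 0]])

```text
t: 10.85
tcp_pos: [514.1, -78.9, 99.9]
orientation: [[-0.908, 0.42, 0.0], [0.42, 0.908, -0.0], [-0.0, 0.0, -1.0]]
force: [0.3, 0.8, -0.4]
grip_width: 0.6
```

Run:
```python
from workcell import r
import cv2,numpy as np
from h import *
s=r.state(); print(s["tcp_pos"],s["force"])
for c in("scene","top"):
    d=r.get_image(c); i=d["img"]; i=i[60:300,180:420] if c=="scene" else i[170:330,250:450]
    f=2.4 if c=="scene" else 3
    cv2.imwrite(f"pics/{c}4.png",cv2.resize(i,None,fx=f,fy=f,interpolation=2))
    vv,uu=np.mgrid[:480,:640]; W=deproj(d,np.c_[uu.ravel(),vv.ravel()],z=d["z_map"].ravel())
    for k,p in dict(g=(586,-131),y=(638,-58),r=(513,-79),w=(565,-5)).items():
        m=np.hypot(W[:,0]-p[0],W[:,1]-p[1])<9; print(c,k,m.sum(),np.median(W[m,2]).round(1))
```

```text
[514.10138082 -78.85172524  99.91235412] [ 0.28376429  0.76849961 -0.43243244]
scene g 44 75.2
scene y 52 74.7
scene r 46 86.6
scene w 174 189.1
top g 0 nan
top y 43 75.3
top r 131 497.8
top w 55 212.2
  return _methods._mean(a, axis=axis, dtype=dtype,
  ret = ret.dtype.type(ret / rcount)
```

View pics/scene4.png

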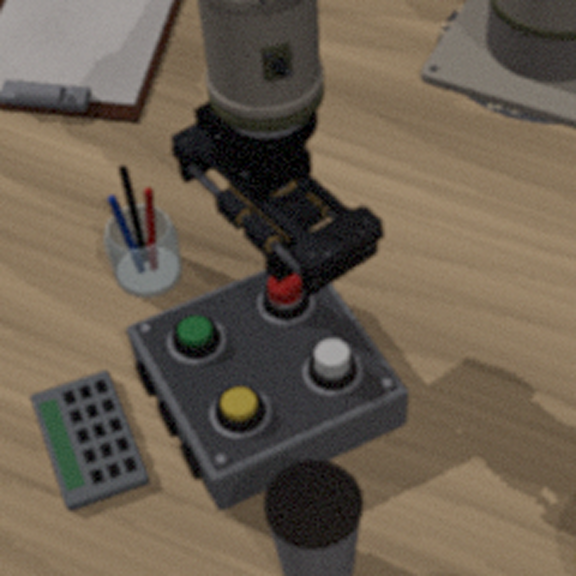

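Green (top at 75) and yellow (75) are down; white and red still stand out, and the fingers are over red at (285,280). Pressing red.

Call:
arm_command(moves=[[[0, 0, 3], [0, 0, 0], 0], [[0, 0, 6], [0, 0, 0], 0], [[0, 0, 8], [0, 0, 0], 0], [[0, 0, 10], [0, 0, 0], 0], [[0, 0, 11], [0, 0, 0], 0], [[0, 0, 12], [0, 0, 0], 0], [[0, 0, 13], [0, 0, 0], 0], [[0, 0, 14], [0, 0, 0], 0], [[0, 0, 15], [0, 0, 0], 0], [[0, 0, 16], [0, 0, 0], 0], [[0, 0, 17], [0, 0, 0], 0], [[0, 0, 18], [0, 0, 0], 0], [[0, 0, 19], [0, 0, 0], 0], [[0, 0, 20], [0, 0, 0], 0], [[0, 0, 21], [0, 0, 0], 0], [[0, 0, 22], [0, 0, 0], 0], [[0, 0, 23], [0, 0, 0], 0], [[0, 0, 24], [0, 0, 0], 0], [[0, 0, 25], [0, 0, 0], 0], [[0, 0, 25], [0, 0, 0], 0]])

```text
t: 12.95
tcp_pos: [513.4, -79.0, 74.4]
orientation: [[-0.907, 0.42, 0.0], [0.42, 0.907, 0.0], [-0.0, 0.0, -1.0]]
force: [-0.6, -0.5, 3.0]
grip_width: 0.6
```

Call:
arm_command(moves=[[[0, 0, 1], [0, 0, 0], 0], [[0, 0, 2], [0, 0, 0], 0], [[0, 0, 3], [0, 0, 0], 0], [[0, 0, 3], [0, 0, 0], 0]])

```text
t: 13.35
tcp_pos: [513.4, -79.0, 71.7]
orientation: [[-0.907, 0.42, 0.0], [0.42, 0.907, 0.0], [-0.0, 0.0, -1.0]]
force: [-1.6, 0.4, 6.6]
grip_width: 0.3
```

6.6 N, bottomed. Lifting clear and back for a last look.

Call:
arm_command(moves=[[[0, 0, -5], [0, 0, 0], 0], [[0, 0, -15], [0, 0, 0], 0], [[0, 0, -35], [0, 0, 0], 0], [[0, 0, -60], [0, 0, 0], 0], [[0, 0, -90], [0, 0, 0], 0], [[0, 0, -120], [0, 0, 0], 0], [[15, 15, -145], [0, 0, 0], 0], [[35, 40, -160], [0, 0, 0], 0], [[50, 75, -165], [0, 0, 0], 0], [[60, 115, -165], [0, 0, 0], 0], [[60, 150, -165], [0, 0, 0], 0], [[60, 175, -165], [0, 0, 0], 0], [[60, 190, -165], [0, 0, 0], 0], [[60, 190, -165], [0, 0, 0], 0], [[60, 190, -165], [0, 0, 0], 0]])

```text
t: 14.85
tcp_pos: [538.5, 117.1, 236.6]
orientation: [[-0.907, 0.421, -0.0], [0.421, 0.907, -0.001], [0.0, -0.001, -1.0]]
force: [0.2, -0.6, -0.5]
grip_width: 0.2
```

```bash
python3 - <<'E' 2>/dev/null
from workcell import r
import cv2,numpy as np
from h import *
s=r.state(); print(s["t"],s["tcp_pos"],s["force"])
for c in("scene","top"):
    d=r.get_image(c); 
    cv2.imwrite(f"pics/{c}5.png",d["img"])
    d0=dict(np.load(c+"0.npz"))
    vv,uu=np.mgrid[:480,:640]; W=deproj(d,np.c_[uu.ravel(),vv.ravel()],z=d["z_map"].ravel())
    for k,p in dict(g=(586,-131),y=(638,-58),r=(513,-79),w=(565,-5)).items():
        m=np.hypot(W[:,0]-p[0],W[:,1]-p[1])<9; print(c,k,m.sum(),np.median(W[m,2]).round(1))
E
```

```text
14.85 [538.52166215 117.14982723 236.58576997] [ 0.1558291  -0.64946986 -0.48210388]
scene g 43 75.3
scene y 53 75.1
scene r 38 75.5
scene w 46 85.2
top g 48 75.1
top y 44 75.1
top r 45 75.1
top w 46 85.3
```

View pics/scene5.png

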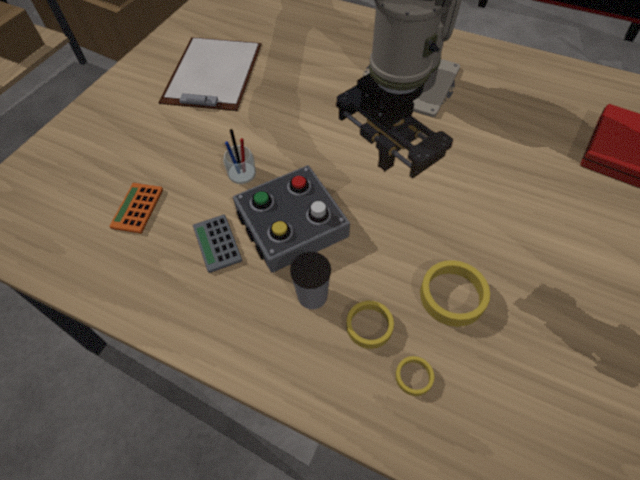

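View pics/top5.png

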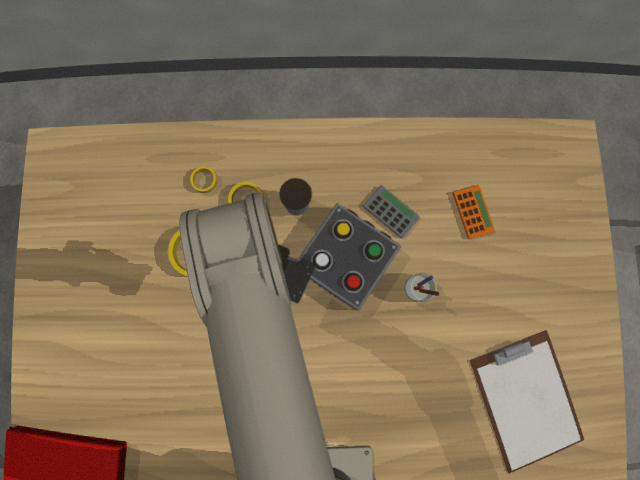

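All three tops sit at about 75 mm and white at about 85 mm in both cameras. In the scene view the tumbler (311,280), pen jar (240,160), calculator (217,243) and tape rolls look unmoved. The arm is clear.

```bash
python3 -c "
from workcell import r
print(r.finish_job())"
```

```text
the job is handed in; nothing more can be done
None
```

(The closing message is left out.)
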